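Check the sliding chin rest and hang its clean pad

TASK

Get the sliding chin rest ready for the next patient. Push its carriage all the way to the blue end stop, then all the way back to the yellow end stop to feel for sticky spots, never slamming it, and leave it there; then hang the clean green chin pad over the crossbar between the two posts, lowering it onto the bar rather than dropping it. Leave the used orange pad and the other things where they are.

Things in the scene. Friction and masses are not known exactly. Their poses are not given: they have to be found in the camera images.
- carriage (a joint): Carriage position (m) on its level slide: 0 = at the yellow end stop (right, seen from the robot), 0.16 = at the blue stop (left). No spring: it stays where left; about 4 N plus 8 N per m/s to push. Dark plate 100 x 200 mm, top 48 mm above the table, on a fixed grey base 110 x 400 mm whose place and yaw vary.
- knob_top (a point): Centre of the top of the carriage's upright black knob: a vertical cylinder 20 mm in diameter, top 135 mm above the table, free to push or straddle down to 60 mm above the table; rigidly part of the carriage, on the robot's side, 95 mm in front of the bar. Axes: y along the slide to the blue stop, x from knob to bar, z up.
- bar_mid (a point): Middle of the axis of the steel crossbar on the carriage: 16 mm in diameter, level, 170 mm above the table, along the slide; moves with the carriage. Two 20 mm posts, 85 mm either side of the middle, end 10 mm above its axis: 150 mm of bar is free, with 122 mm below it. Axes: y along the bar to the blue stop, x across it, away from the knob, z up.
- pad_mid (a point): Centre, half-way up, of the GREEN pad: rigid inverted U, 90 mm long (y), 40 wide (x), 53 high (end lips to 62), 0.15 kg, skirts down on the mat, foot 26.5 mm below this point. Slot along y, 24 mm wide, 45 deep, open below and at its ends; 45-degree roof corners centre it on the bar. Grip across x from above. Hung, this point is 10.5 mm below bar_mid. Ends alike: either way round.
- old_pad_mid (a point): Centre of the used ORANGE chin pad, the same shape as the green one, standing on the same mat about 120 mm away from it; not to be moved. Which of the two is nearer the robot varies.
- mat: Grey mat, 270 x 160 x 4 mm, fixed to the table, on which both pads stand; origin under its centre.
- wipes: Low white tub of wipes with a blue cap, 70 mm in diameter, 70 mm tall; origin at its foot. Bystander.
- cup: White cup, 72 mm in diameter, 90 mm tall; origin at its foot. Bystander.
- occluder: Flat black eye-cover paddle lying on the table, about 165 mm long, 56 mm wide at its disc, 6 mm thick; origin near its middle. Bystander.
There are look-alikes about, which are no part of the job. What is shaped like the part that bears pad_mid but purple or red is not meant.

How it is judged (in metres and radians):
On the way, in this order (a step that is already met when the one before it is completed fails the run):
1. the carriage is pushed fully to the blue stop (value of joint carriage above 0.153 m), for 0.1 s.
2. then it is pushed fully back to the yellow stop (value of joint carriage below 0.007 m), for 0.1 s.
3. the green pad is lowered over the bar while still held (within 15 mm of seated when let go) (x of pad_mid in the frame of bar_mid between -0.008 and 0.008 m and y of pad_mid in the frame of bar_mid between -0.032 and 0.032 m and z of pad_mid in the frame of bar_mid between -0.02 and 0.0045 m and angle between the y axis of pad_mid and the y axis of bar_mid, either way round below 0.2 rad and angle between pad_mid's own z axis and vertical below 0.25 rad and contact force between the fingers and pad above 0.3 N), for 0.05 s.
At the end, for the whole second after the job is handed in: The green pad rests astride the crossbar: within 8 mm across, 32 mm along of the bar's middle, within 5 mm of full depth, parallel to the bar within 0.2 rad, upright within 0.25 rad, at rest; the carriage is within 10 mm of the yellow stop (x of pad_mid in the frame of bar_mid between -0.008 and 0.008 m and y of pad_mid in the frame of bar_mid between -0.032 and 0.032 m and z of pad_mid in the frame of bar_mid between -0.02 and -0.005 m and angle between the y axis of pad_mid and the y axis of bar_mid, either way round below 0.2 rad and angle between pad_mid's own z axis and vertical below 0.25 rad and value of joint carriage below 0.01 m and linear speed of pad below 0.02 m/s); the robot touches nothing.
It fails at once if the carriage is slammed (faster than 0.5 m/s) (velocity of joint carriage above 0.5 m/s or velocity of joint carriage below -0.5 m/s).
It fails at once if the used pad, tub, cup or eye cover is moved more than 25 mm (distance of any of old_pad_mid, wipes, cup, occluder from where it was at the start of the episode above 0.025 m).
It also fails if it takes over 64 s, if anything falls off the work surface, if the arm or the gripper's body presses on something with over 40 N, if the wrist force passes 120 N, or if a joint passes its speed limit or range.

ROBOT

A 6-joint arm with a two-finger parallel gripper is mounted at the origin on the work surface. World frame = base frame: x ahead of the robot, y to its left, z up, the work surface at z = 0. Lengths are in mm, angles in degrees, forces in N, time in s.
With the tool pointing down it reaches from about 350 to 850 mm from the base axis. Payload 8.1 kg.
Tool frame: the origin (TCP) lies at the very end of the fingers, on their centre line; the grasp point (between the pads) lies grip_depth behind it (grip_depth is the distance from the TCP to the grasp point, in mm); z points along the fingers, y is the direction in which the jaws open and shut (so a half turn about z gives the same grasp; the last joint's range is limited). The gripper opens to 85 mm and grips with 20 to 120 N. Pads are 22 mm wide; open, the fingers measure 114 mm over their backs; the gripper's body (76 mm by 85 mm) begins 54 mm behind the grasp point. The pads swing forward as they close: fully open they stand 13 mm farther back than shut.
Start: joints at [64.435, 7.471, 85.268, -0, 87.261, -4.893], TCP at [211.793, 561.381, 231.292] pointing down, gripper open.
Joint ranges: [-169.43, 169.43], [-51.17, 129.36], [1.28, 143.12], [-76.62, 256.62], [0, 156.53], [-152.29, 152.29]. Speed limits (degrees/s): [136.94, 136.94, 159.86, 180, 180, 180].

INTERFACE

Orientations are given as [roll, pitch, yaw] about the fixed x, y, z axes, in that order (R = Rz(yaw) Ry(pitch) Rx(roll)).
In Python, from bench import * gives the robot as it stands.
- The arm moves only by the tool step_arm, never from a script. Its argument "plan" is a list of rows, each an object of numbers: "grip": the finger opening in cm, from 0 to 8.54; "tx", "ty", "tz": the shift along the tool's x, y, z in cm; "ax", "ay", "az": the turn, a rotation vector about the tool's x, y, z in degrees. In form: [{"grip": .., "tx": .., "ty": .., "tz": .., "ax": .., "ay": .., "az": ..}, ...]. A call has 1 to 8 rows; each row shifts and turns the commanded pose from where the row before left it, along the tool's axes as they then stand; what a row does not reach is not made up. A row lasts 1/12 s, in which the tool goes at most 41.7 mm and 7.16 degrees, less where a joint would pass 70% of its speed; a pose out of reach is approached as far as the arm can. A call with a gripper value outside its range is refused whole. The fingers move at their own pace and stop on an object; "newtons" is the grip in N (left out, the last holds). Time passes only in rows, so rows that do not move let the fingers close. It gives the time, the measured TCP pose, the force and the opening at its end, in the units of the state.
- sense(): the state, without advancing time (a new reading comes with each control period).
- snapshot(name): name is "scene" or "top" or "wrist"; returns the picture (420x560x3 uint8, red, green, blue); there is no depth.
- camera_model(name): a dict with "intrinsics" (3x3 intrinsics, pixels), "pose" (4x4, takes a point from camera to world coordinates); the wrist camera has in their place "T_tool_cam" (4x4, takes a point from camera to tool coordinates, whose origin is the TCP and whose axes are the flange's). Camera axes: x right, y down, z forward; pixel columns grow to the right and rows downward; lengths in mm; the calibration is good to about 2 mm. A picture is of the moment at which its call begins: read the wrist's pose just before it. camera_model takes no time and is no camera call.
- hand_in(): hands the job in, once; it reports no verdict.
The state is a dict: "time": time; "joint_pos": joint angles; "qd": joint speeds; "joint_efforts": joint torques, N m; "tool_pos": TCP position; "tcp_rot": TCP orientation; "ft_force": force on the tool from outside, world axes, zero at the start; "wrist_torque": the same for the moment, N m; "finger_gap": finger opening in mm.
Only numpy, scipy, OpenCV 4.12 (cv2) and the standard library are available. Lean on these libraries where they do the work, as an engineer would, in place of code of your own. Each camera call takes 0.05 s, during which the arm holds its last target.

## Working session

There is one attempt and no reset: what is moved stays moved. The work goes in short steps, Python scripts to look and compute and a tool call to move; the robot and the scene stay as the last step left them, time stands still between calls to the robot, and variables do not carry over. Pictures are saved under pics/ and viewed, and the job is handed in when it is done.

Besides the shell and the picture viewer there is one more tool, called after ">>>" as name(argument=value, ...) on one line, values as JSON. step_arm: Moves the arm, as the interface text tells. Its arguments: {"type":"object","properties":{"plan":{"type":"array","items":{"type":"object","properties":{"grip":{"type":"number"},"tx":{"type":"number"},"ty":{"type":"number"},"tz":{"type":"number"},"ax":{"type":"number"},"ay":{"type":"number"},"az":{"type":"number"}}}},"newtons":{"type":"number"}},"required":["plan"]}

```bash
mkdir -p pics; ls; python3 - <<'E'
from bench import *
import cv2
s=sense();print(s)
for n in ("scene","top","wrist"):
    im=snapshot(n);cv2.imwrite(f"pics/{n}0.png",im[:,:,::-1]);print(n,camera_model(n))
E
```

```text
pics
{'time': 0.0, 'joint_pos': array([ 6.44356385e+01,  7.51620381e+00,  8.53306687e+01, -8.57850689e-05,
        8.72610637e+01, -4.89313555e+00]), 'qd': array([ 0.10337149, -0.06777546, -0.01680454,  0.01643971, -0.04641012,
       -0.03077312]), 'joint_efforts': array([-1.37152034e-03, -5.69387913e+01, -5.00560176e+01, -3.55941884e-04,
        1.44190222e-02, -3.02859455e-06]), 'tool_pos': array([211.54149316, 560.87464008, 230.21969181]), 'tcp_rot': array([-1.79892450e+02, -9.12132006e-03,  1.59328770e+02]), 'ft_force': array([-0.10401362, -0.04189513, -0.05162028]), 'wrist_torque': array([-0.00649136,  0.01693595,  0.01309802]), 'finger_gap': 84.98541340442947}
scene {'intrinsics': array([[413.33106529,   0.        , 287.81797496],
       [  0.        , 413.33106529, 206.67268408],
       [  0.        ,   0.        ,   1.        ]]), 'pose': array([[-3.59996973e-01,  6.46578469e-01, -6.72561122e-01,
         1.41375928e+03],
       [ 9.32850972e-01,  2.38780870e-01, -2.69764266e-01,
         2.73503457e+02],
       [-1.38290360e-02, -7.24513616e-01, -6.89121744e-01,
         9.
[... 457 characters left out ...]
    [ 4.24478312e-03, -2.19490198e-01, -9.75605471e-01,
         1.27115004e+03],
       [ 0.00000000e+00,  0.00000000e+00,  0.00000000e+00,
         1.00000000e+00]])}
wrist {'intrinsics': array([[378.39023569,   0.        , 281.55986861],
       [  0.        , 378.39023569, 206.35237881],
       [  0.        ,   0.        ,   1.        ]]), 'T_tool_cam': array([[-9.11728025e-04, -9.52147200e-01, -3.05638476e-01,
         7.79140517e+01],
       [ 9.99999527e-01, -7.64302467e-04, -6.02015626e-04,
        -6.60262616e-01],
       [ 3.39607251e-04, -3.05638881e-01,  9.52147446e-01,
        -1.41638529e+02],
       [ 0.00000000e+00,  0.00000000e+00,  0.00000000e+00,
         1.00000000e+00]])}
```

View pics/scene0.png

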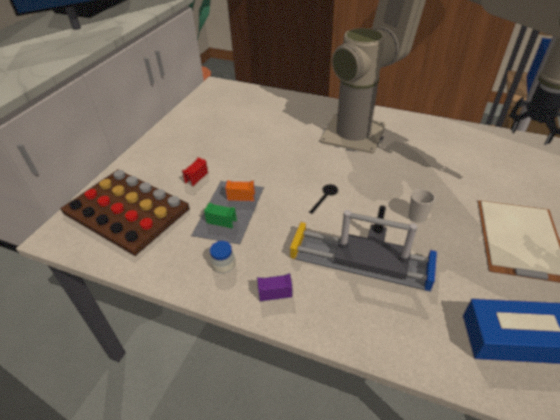

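View pics/top0.png

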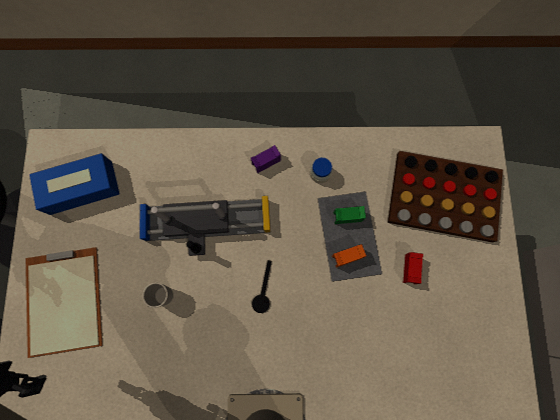

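View pics/wrist0.png

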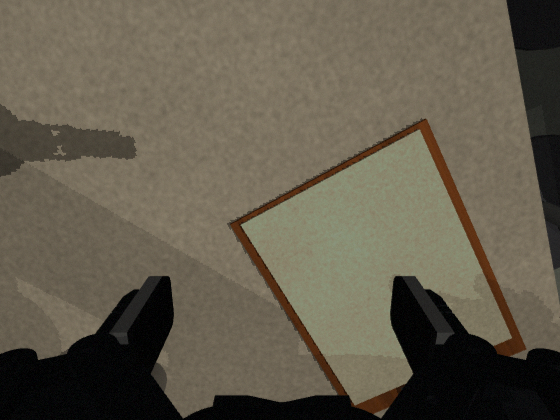

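The top view shows the slide base at columns 140–270 (blue stop 144, yellow 266), the knob near (195,247), the green pad near (349,214) and the orange pad near (350,255). I'll zoom in to get precise pixel positions.

```bash
cat > h.py <<'E'
import numpy as np, cv2
from bench import *
from scipy.spatial.transform import Rotation as R
def cam(n,state=None):
    m=camera_model(n);K=m['intrinsics']
    if n=='wrist':
        T=np.eye(4);T[:3,:3]=R.from_euler('xyz',state['tcp_rot'],degrees=True).as_matrix();T[:3,3]=state['tool_pos'];P=T@m['T_tool_cam']
    else:P=m['pose']
    return K,P
def plane(c,uv,z):
    K,P=c;d=P[:3,:3]@np.linalg.solve(K,[uv[0],uv[1],1]);o=P[:3,3];return o+d*(z-o[2])/d[2]
def proj(c,X):
    K,P=c;q=np.linalg.inv(P)@np.append(X,1);q=K@q[:3];return q[:2]/q[2]
def tri(c1,u1,c2,u2):
    A=[];b=[]
    for c,u in((c1,u1),(c2,u2)):
        K,P=c;d=P[:3,:3]@np.linalg.solve(K,[u[0],u[1],1]);d/=np.linalg.norm(d)
        M=np.eye(3)-np.outer(d,d);A.append(M);b.append(M@P[:3,3])
    A=np.vstack(A);b=np.hstack(b);x,*_=np.linalg.lstsq(A,b,rcond=None);return x,np.linalg.norm(A@x-b)
def blob(im,lo,hi):
    h=cv2.cvtColor(im,cv2.COLOR_RGB2HSV);m=cv2.inRange(h,lo,hi)
    n,l,s,c=cv2.connectedComponentsWithStats(m)
    return m,l,[(s[i],c[i]) for i in np.argsort(-s[1:,4])[:4]+1]
E
python3 - <<'E'
import cv2
a=cv2.imread('pics/top0.png')[185:265,130:280];b=cv2.imread('pics/scene0.png')[200:300,280:450]
cv2.imwrite('pics/ztop.png',cv2.resize(a,None,fx=5,fy=5,interpolation=cv2.INTER_CUBIC))
cv2.imwrite('pics/zscene.png',cv2.resize(b,None,fx=4.7,fy=4.7,interpolation=cv2.INTER_CUBIC))
E
python3 - <<'E'
from h import *
for n in('top','scene'):
    im=cv2.imread(f'pics/{n}0.png')[:,:,::-1].copy();c=cam(n)
    for col,lo,hi,z in(('green',(45,80,40),(75,255,255),57),('orange',(5,150,120),(17,255,255),57),('yellow',(20,150,120),(30,255,255),50),('blue',(105,150,60),(125,255,255),50)):
        m,l,B=blob(im,lo,hi)
        for s,ce in B[:3]:
            if s[4]>25: print(n,col,s,ce.round(1),plane(c,ce,z).round())
E
```

```text
top green [333 206  33  16 392] [349.9 213.1] [ 636. -263.   57.]
top orange [334 245  32  20 366] [349.5 254.4] [ 508. -256.   57.]
top yellow [262 196   7  34 184] [265.2 212.2] [643.  -2.  50.]
top blue [  30  154   80   55 2088] [ 69.2 181.2] [747. 615.  50.]
top blue [313 158  19  18 267] [321.7 166.6] [ 790. -181.   50.]
top blue [140 204   6  35 193] [142.6 221.3] [617. 375.  50.]
scene green [204 203  33  25 591] [219.7 215. ] [ 657. -254.   57.]
scene green [200   0   9  27 146] [203.9  11.8] [ -907. -1194.    57.]
scene orange [226 181  29  20 506] [239.7 190.5] [ 533. -247.   57.]
scene orange [203  68   7  10  48] [205.8  72. ] [-181. -773.   57.]
scene orange [492 267  13   6  45] [498.1 269.1] [581. 538.  57.]
scene yellow [290 223  16  35 255] [297.  239.9] [664.  -1.  50.]
scene blue [ 464  300   96   63 4063] [511.3 332.6] [762. 572.  50.]
scene blue [211 242  20  17 275] [220.5 250.1] [ 776. -190.   50.]
scene blue [425 251  11  38 237] [430.4 270. ] [641. 372.  50.]
```

View pics/ztop.png

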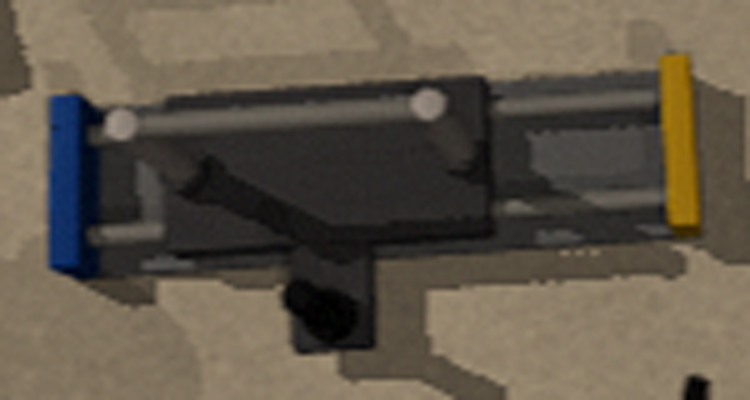

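View pics/zscene.png

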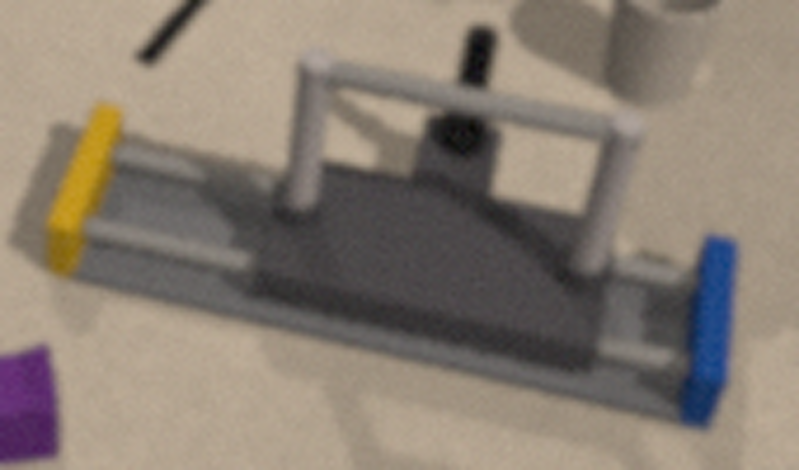

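```bash
python3 - <<'E'
from h import *
t=cam('top');s=cam('scene')
zt=lambda x,y:((x+.5)/5-.5+130,(y+.5)/5-.5+185)
zs=lambda x,y:((x+.5)/4.7-.5+280,(y+.5)/4.7-.5+200)
for n,a,b,z in(('postL',zt(121,122),zs(627,124),180),('postR',zt(428,102),zs(316,62),180),('knob',zt(300,294),zs(481,34),135)):
    print(n,plane(t,a,z).round(1),plane(s,b,z).round(1),*tri(t,a,s,b))
for n,a in(('Yfront',(697,230)),('Yback',(687,56)),('Bf',(88,270)),('Bb',(80,97))):
    print(n,plane(t,zt(*a),60).round(1))
# pads: min area rect of green at top
im=cv2.imread('pics/top0.png')[:,:,::-1].copy()
for lo,hi in(((45,80,40),(75,255,255)),((5,150,120),(17,255,255))):
    m,l,B=blob(im,lo,hi);k=np.argmax(np.bincount(l[l>0]))
    pts=np.argwhere(l==k)[:,::-1].astype(np.float32)
    r=cv2.minAreaRect(pts);bx=cv2.boxPoints(r);print(r,[plane(t,p,60)[:2].round() for p in bx])
for n,x0,y0,w,h in(('top',325,195,60,85),('scene',195,165,75,80)):
    a=cv2.imread(f'pics/{n}0.png')[y0:y0+h,x0:x0+w]
    cv2.imwrite(f'pics/zp_{n}.png',cv2.resize(a,None,fx=7,fy=7,interpolation=cv2.INTER_CUBIC))
E
```

```text
postL [624.6 301.4 180. ] [626.7 298.6 180. ] [625.02439078 300.07960283 179.11960092] 2.179830026159348
postR [634.7 131.8 180. ] [638.4 129.1 180. ] [635.62312368 130.39235461 177.89763654] 2.4915920175658206
knob [534.4 208.6 135. ] [535.1 206.8 135. ] [534.59001439 207.69007474 134.85960124] 1.294010668887613
Yfront [582.8 -13.8  60. ]
Yback [692.3  -7.7  60. ]
Bf [561.2 354.5  60. ]
Bb [669.  366.5  60. ]
((349.0693054199219, 213.1930694580078), (12.935483932495117, 31.74168586730957), 84.2894058227539) [array([ 651., -210.]), array([ 660., -308.]), array([ 619., -310.]), array([ 610., -212.])]
((349.5, 254.50001525878906), (12.649109840393066, 29.092952728271484), 71.56504821777344) [array([ 513., -208.]), array([ 540., -293.]), array([ 503., -303.]), array([ 477., -219.])]
```

View pics/zp_top.png

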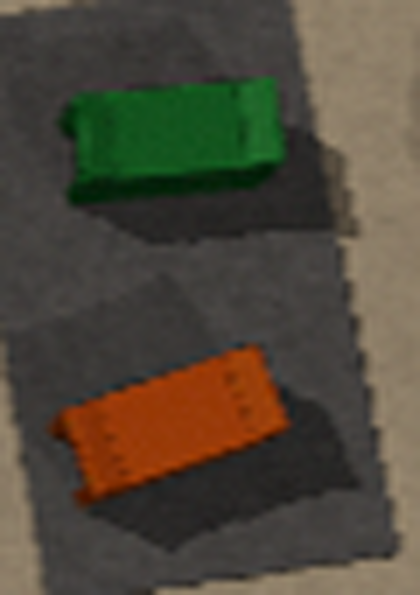

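View pics/zp_scene.png

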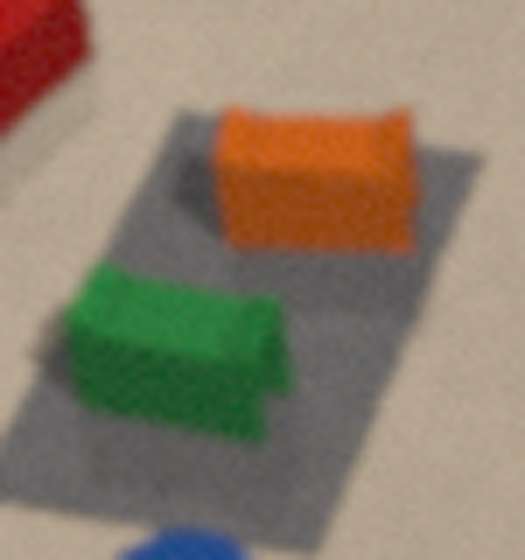

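```bash
cat >> h.py <<'E'
def togo(tgt,yaw,s=None):
    "remaining shift in present tool axes (cm) and az (deg) towards target TCP, tool down, yaw"
    s=s or sense();Rm=R.from_euler('xyz',s['tcp_rot'],degrees=True)
    d=Rm.inv().apply(np.array(tgt)-s['tool_pos'])/10
    rv=(Rm.inv()*R.from_euler('xyz',[180,0,yaw],degrees=True)).as_rotvec(degrees=True)
    print('t',s['time'],'tcp',s['tool_pos'].round(1),s['tcp_rot'].round(1),'F',s['ft_force'].round(1),'gap',round(s['finger_gap'],1));print('shift cm',d.round(2),'turn',rv.round(1))
E
python3 -c "
import bench;print([n for n in dir(bench) if n[0]!='_']);print(getattr(bench,'grip_depth',None))
from h import *
togo([534.6,207.7,230],183.5)"
```

```text
['PlanningError', 'camera_model', 'grip_depth', 'hand_in', 'sense', 'snapshot']
18.700000000000003
t 0.15 tcp [211.6 561.  230.5] [-179.9   -0.   159.3] F [-0.8  0.4 -0.5] gap 85.3
shift cm [-42.69 -21.65   0.07] turn [ -0.1  -0.  -24.2]
```

>>> step_arm(plan=[{"grip":5,"az":-6},{"az":-6,"grip":5},{"az":-6,"grip":5},{"az":-6,"grip":5}])

```text
invalid input
```

```bash
python3 -c "
from h import *
togo([534.6,207.7,230],183.5)"
```

```text
t 0.15 tcp [211.6 561.  230.5] [-179.9   -0.   159.3] F [-0.8  0.4 -0.5] gap 85.3
shift cm [-42.69 -21.65   0.07] turn [ -0.1  -0.  -24.2]
```

>>> step_arm(plan=[{"grip":5,"tx":0,"ty":0,"tz":0,"ax":0,"ay":0,"az":-6},{"grip":5,"tx":0,"ty":0,"tz":0,"ax":0,"ay":0,"az":-6},{"grip":5,"tx":0,"ty":0,"tz":0,"ax":0,"ay":0,"az":-6},{"grip":5,"tx":0,"ty":0,"tz":0,"ax":0,"ay":0,"az":-6}])

```text
time: 0.48
tool_pos: [211.7, 561.2, 230.8]
tcp_rot: [-180.0, -0.0, -176.4]
ft_force: [-0.0, -0.3, -0.1]
finger_gap: 50.2
```

```bash
python3 -c "
from h import *
togo([534.6,207.7,230],183.5)"
```

```text
t 0.4833 tcp [211.7 561.2 230.8] [-180.    -0.  -176.4] F [-0.  -0.3 -0.1] gap 50.2
shift cm [-29.99 -37.32   0.1 ] turn [-0.  -0.   0.1]
```

>>> step_arm(plan=[{"grip":5,"tx":-1.87,"ty":-2.33,"tz":0,"ax":0,"ay":0,"az":0},{"grip":5,"tx":-1.87,"ty":-2.33,"tz":0,"ax":0,"ay":0,"az":0},{"grip":5,"tx":-1.87,"ty":-2.33,"tz":0,"ax":0,"ay":0,"az":0},{"grip":5,"tx":-1.87,"ty":-2.33,"tz":0,"ax":0,"ay":0,"az":0},{"grip":5,"tx":-1.87,"ty":-2.33,"tz":0,"ax":0,"ay":0,"az":0},{"grip":5,"tx":-1.87,"ty":-2.33,"tz":0,"ax":0,"ay":0,"az":0},{"grip":5,"tx":-1.87,"ty":-2.33,"tz":0,"ax":0,"ay":0,"az":0},{"grip":5,"tx":-1.87,"ty":-2.33,"tz":0,"ax":0,"ay":0,"az":0}])

```text
time: 1.15
tool_pos: [372.5, 382.7, 231.0]
tcp_rot: [-180.0, -0.0, -176.7]
ft_force: [-0.0, 0.1, -0.4]
finger_gap: 49.9
```

>>> step_arm(plan=[{"grip":5,"tx":-1.87,"ty":-2.33,"tz":0,"ax":0,"ay":0,"az":0},{"grip":5,"tx":-1.87,"ty":-2.33,"tz":0,"ax":0,"ay":0,"az":0},{"grip":5,"tx":-1.87,"ty":-2.33,"tz":0,"ax":0,"ay":0,"az":0},{"grip":5,"tx":-1.87,"ty":-2.33,"tz":0,"ax":0,"ay":0,"az":0},{"grip":5,"tx":-1.87,"ty":-2.33,"tz":0,"ax":0,"ay":0,"az":0},{"grip":5,"tx":-1.87,"ty":-2.33,"tz":0,"ax":0,"ay":0,"az":0},{"grip":5,"tx":-1.87,"ty":-2.33,"tz":0,"ax":0,"ay":0,"az":0},{"grip":5,"tx":-1.87,"ty":-2.33,"tz":0,"ax":0,"ay":0,"az":0}])

```text
time: 1.82
tool_pos: [532.7, 205.3, 231.0]
tcp_rot: [-180.0, -0.0, -176.7]
ft_force: [0.4, 0.9, 0.1]
finger_gap: 50.0
```

```bash
python3 -c "
from h import *
s=sense();im=snapshot('wrist');cv2.imwrite('pics/w1.png',im[:,:,::-1])
togo([534.6,207.7,230],183.5)
print(proj(cam('wrist',s),[534.6,207.7,135]),proj(cam('wrist',s),s['tool_pos']))"
```

```text
t 1.8667 tcp [535.7 201.1 230.8] [-1.798e+02  1.000e-01 -1.768e+02] F [-1.  -4.7 -0.2] gap 50.2
shift cm [0.08 0.66 0.08] turn [-0.2  0.1 -0.3]
[286.45362232 212.13846462] [283.59271641 280.71829845]
```

View pics/w1.png

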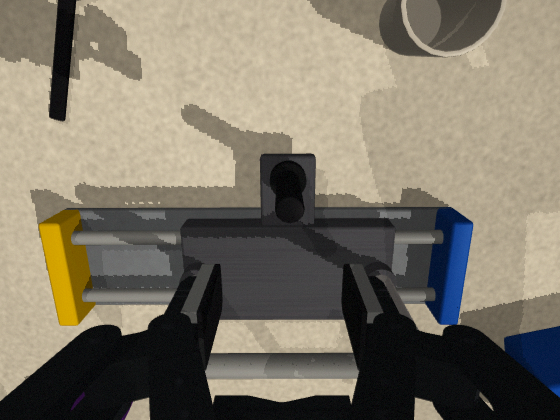

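Wrist view: the knob top is at about (289,209), where the projection predicted (286,212). I can straddle it from here, so I'm descending.

>>> step_arm(plan=[{"grip":5,"tx":0.05,"ty":0.3,"tz":1,"ax":0,"ay":0,"az":0},{"grip":5,"tx":0,"ty":0.3,"tz":2,"ax":0,"ay":0,"az":0},{"grip":5,"tx":0,"ty":0,"tz":2.5,"ax":0,"ay":0,"az":0},{"grip":5,"tx":0,"ty":0,"tz":2.5,"ax":0,"ay":0,"az":0},{"grip":5,"tx":0,"ty":0,"tz":2.5,"ax":0,"ay":0,"az":0},{"grip":5,"tx":0,"ty":0,"tz":2,"ax":0,"ay":0,"az":0},{"grip":5,"tx":0,"ty":0,"tz":1,"ax":0,"ay":0,"az":0},{"grip":5,"tx":0,"ty":0,"tz":0.5,"ax":0,"ay":0,"az":0}])

```text
time: 2.53
tool_pos: [529.1, 212.7, 88.6]
tcp_rot: [-180.0, -0.2, -176.6]
ft_force: [-0.1, -0.1, 0.1]
finger_gap: 49.8
```

```bash
python3 -c "
from h import *
togo([534.6,207.7,90],183.5)"
```

```text
t 2.5333 tcp [529.1 212.7  88.6] [-180.    -0.2 -176.6] F [-0.1 -0.1  0.1] gap 49.8
shift cm [-0.52 -0.53 -0.14] turn [-0.  -0.2 -0.1]
```

>>> step_arm(plan=[{"grip":5,"tx":-0.5,"ty":0.4,"tz":0,"ax":0,"ay":0,"az":0},{"grip":5,"tx":0,"ty":0.6,"tz":0,"ax":0,"ay":0,"az":0},{"grip":5,"tx":0,"ty":0.6,"tz":0,"ax":0,"ay":0,"az":0},{"grip":5,"tx":0,"ty":0.6,"tz":0,"ax":0,"ay":0,"az":0},{"grip":5,"tx":0,"ty":0.6,"tz":0,"ax":0,"ay":0,"az":0},{"grip":5,"tx":0,"ty":0.6,"tz":0,"ax":0,"ay":0,"az":0},{"grip":5,"tx":0,"ty":0.6,"tz":0,"ax":0,"ay":0,"az":0}])

```text
time: 3.12
tool_pos: [534.7, 253.5, 92.3]
tcp_rot: [180.0, 0.1, -176.7]
ft_force: [1.9, -4.5, 2.8]
finger_gap: 50.3
```

>>> step_arm(plan=[{"grip":5,"tx":0,"ty":0.4,"tz":0,"ax":0,"ay":0,"az":0},{"grip":5,"tx":0,"ty":0.4,"tz":0,"ax":0,"ay":0,"az":0}])

```text
time: 3.28
tool_pos: [533.5, 261.3, 91.6]
tcp_rot: [-180.0, 0.0, -176.7]
ft_force: [1.9, -5.0, 2.3]
finger_gap: 49.9
```

```bash
python3 -c "
from h import *
s=sense();im=snapshot('wrist');cv2.imwrite('pics/w2.png',im[:,:,::-1])
togo([534.6,207.7,90],183.5)"
```

```text
t 3.3333 tcp [533.2 262.1  91.4] [ 180.    -0.  -176.7] F [-0.2 -0.6 -0.3] gap 50.3
shift cm [ 0.18 -5.44  0.13] turn [ 0.  -0.  -0.2]
```

View pics/w2.png

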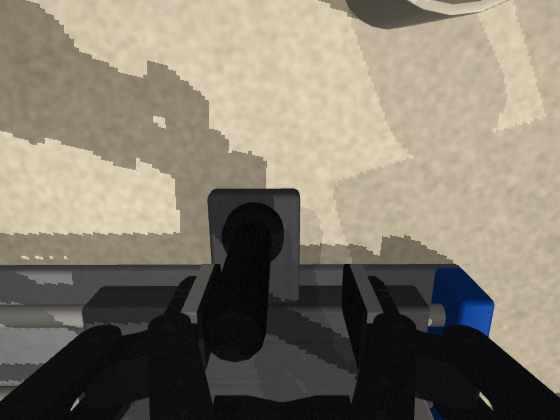

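The right finger is pushing the knob, and there's still a small gap between the plate (≈430) and the blue stop (≈440). I'll continue gently.

>>> step_arm(plan=[{"grip":5,"tx":0,"ty":0.4,"tz":0,"ax":0,"ay":0,"az":0},{"grip":5,"tx":0,"ty":0.3,"tz":0,"ax":0,"ay":0,"az":0},{"grip":5,"tx":0,"ty":0.3,"tz":0,"ax":0,"ay":0,"az":0}])

```text
time: 3.58
tool_pos: [532.6, 270.8, 91.1]
tcp_rot: [-180.0, -0.0, -176.7]
ft_force: [0.1, -4.3, 2.8]
finger_gap: 50.3
```

>>> step_arm(plan=[{"grip":5,"tx":0,"ty":0.3,"tz":0,"ax":0,"ay":0,"az":0},{"grip":5,"tx":0,"ty":0.3,"tz":0,"ax":0,"ay":0,"az":0}])

```text
time: 3.75
tool_pos: [532.2, 276.6, 91.1]
tcp_rot: [-180.0, -0.0, -176.7]
ft_force: [-1.1, -22.3, 6.0]
finger_gap: 49.7
```

>>> step_arm(plan=[{"grip":5,"tx":0,"ty":0,"tz":0,"ax":0,"ay":0,"az":0},{"grip":5,"tx":0,"ty":0,"tz":0,"ax":0,"ay":0,"az":0}])

```text
time: 3.92
tool_pos: [532.3, 276.3, 91.1]
tcp_rot: [-179.9, -0.1, -176.7]
ft_force: [-1.0, -6.5, 3.2]
finger_gap: 49.9
```

```bash
python3 -c "
from h import *
s=sense();im=snapshot('scene');cv2.imwrite('pics/s3.png',cv2.resize(im[180:300,270:450,::-1],None,fx=4.4,fy=4.4,interpolation=cv2.INTER_CUBIC))
togo([534.6,207.7,90],183.5)"
```

```text
t 3.9667 tcp [532.2 276.3  91.1] [-1.799e+02 -1.000e-01 -1.767e+02] F [-0.2 -7.3  3.5] gap 50.0
shift cm [ 0.16 -6.86  0.11] turn [-0.1 -0.1 -0.2]
```

View pics/s3.png

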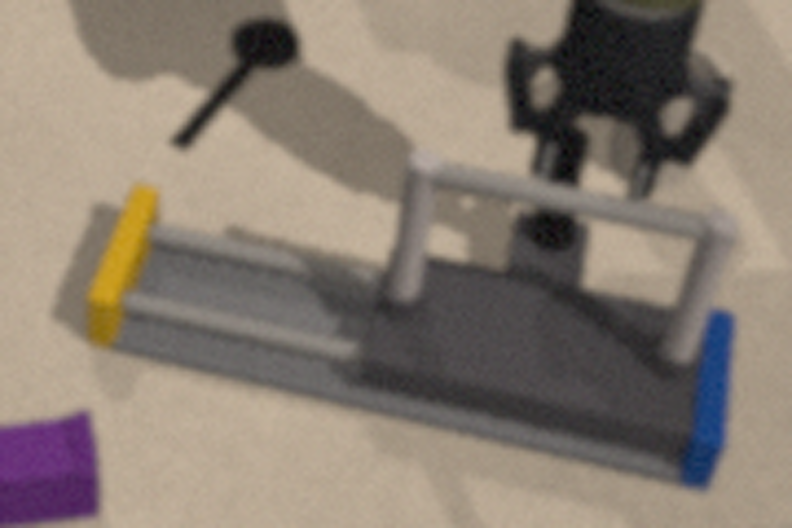

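>>> step_arm(plan=[{"grip":5,"tx":0,"ty":0.2,"tz":0,"ax":0,"ay":0,"az":0},{"grip":5,"tx":0,"ty":0,"tz":0,"ax":0,"ay":0,"az":0}])

```text
time: 4.13
tool_pos: [532.2, 276.4, 91.0]
tcp_rot: [-179.8, -0.1, -176.7]
ft_force: [-1.7, -15.8, 6.3]
finger_gap: 49.7
```

At the blue stop: force rises to 16–22 N with no motion. Now pushing back.

>>> step_arm(plan=[{"grip":5,"tx":0,"ty":-0.8,"tz":0,"ax":0,"ay":0,"az":0},{"grip":5,"tx":0,"ty":-0.8,"tz":0,"ax":0,"ay":0,"az":0},{"grip":5,"tx":0,"ty":-0.6,"tz":0,"ax":0,"ay":0,"az":0},{"grip":5,"tx":0,"ty":-0.6,"tz":0,"ax":0,"ay":0,"az":0},{"grip":5,"tx":0,"ty":-0.6,"tz":0,"ax":0,"ay":0,"az":0},{"grip":5,"tx":0,"ty":-0.8,"tz":0,"ax":0,"ay":0,"az":0},{"grip":5,"tx":0,"ty":-0.8,"tz":0,"ax":0,"ay":0,"az":0},{"grip":5,"tx":0,"ty":-0.8,"tz":0,"ax":0,"ay":0,"az":0}])

```text
time: 4.8
tool_pos: [535.7, 221.0, 91.2]
tcp_rot: [179.9, 0.0, -176.7]
ft_force: [-0.1, 5.2, -1.7]
finger_gap: 50.2
```

>>> step_arm(plan=[{"grip":5,"tx":0,"ty":-0.8,"tz":0,"ax":0,"ay":0,"az":0},{"grip":5,"tx":0,"ty":-0.8,"tz":0,"ax":0,"ay":0,"az":0},{"grip":5,"tx":0,"ty":-0.8,"tz":0,"ax":0,"ay":0,"az":0},{"grip":5,"tx":0,"ty":-0.8,"tz":0,"ax":0,"ay":0,"az":0},{"grip":5,"tx":0,"ty":-0.8,"tz":0,"ax":0,"ay":0,"az":0},{"grip":5,"tx":0,"ty":-0.8,"tz":0,"ax":0,"ay":0,"az":0},{"grip":5,"tx":0,"ty":-0.8,"tz":0,"ax":0,"ay":0,"az":0},{"grip":5,"tx":0,"ty":-0.8,"tz":0,"ax":0,"ay":0,"az":0}])

```text
time: 5.47
tool_pos: [539.7, 156.1, 91.3]
tcp_rot: [180.0, 0.0, -176.7]
ft_force: [1.9, 4.8, -2.5]
finger_gap: 50.2
```

>>> step_arm(plan=[{"grip":5,"tx":0,"ty":-0.8,"tz":0,"ax":0,"ay":0,"az":0},{"grip":5,"tx":0,"ty":-0.8,"tz":0,"ax":0,"ay":0,"az":0},{"grip":5,"tx":0,"ty":-0.8,"tz":0,"ax":0,"ay":0,"az":0},{"grip":5,"tx":0,"ty":-0.8,"tz":0,"ax":0,"ay":0,"az":0},{"grip":5,"tx":0,"ty":-0.6,"tz":0,"ax":0,"ay":0,"az":0},{"grip":5,"tx":0,"ty":-0.5,"tz":0,"ax":0,"ay":0,"az":0}])

```text
time: 5.97
tool_pos: [542.1, 113.1, 91.4]
tcp_rot: [-180.0, 0.0, -176.7]
ft_force: [1.6, 4.2, -2.8]
finger_gap: 50.1
```

>>> step_arm(plan=[{"grip":5,"tx":0,"ty":-0.5,"tz":0,"ax":0,"ay":0,"az":0},{"grip":5,"tx":0,"ty":-0.5,"tz":0,"ax":0,"ay":0,"az":0},{"grip":5,"tx":0,"ty":-0.4,"tz":0,"ax":0,"ay":0,"az":0},{"grip":5,"tx":0,"ty":-0.4,"tz":0,"ax":0,"ay":0,"az":0},{"grip":5,"tx":0,"ty":-0.3,"tz":0,"ax":0,"ay":0,"az":0}])

```text
time: 6.38
tool_pos: [543.4, 92.6, 91.4]
tcp_rot: [180.0, 0.0, -176.7]
ft_force: [2.7, 4.5, -1.5]
finger_gap: 50.2
```

>>> step_arm(plan=[{"grip":5,"tx":0,"ty":-0.3,"tz":0,"ax":0,"ay":0,"az":0},{"grip":5,"tx":0,"ty":-0.3,"tz":0,"ax":0,"ay":0,"az":0}])

```text
time: 6.55
tool_pos: [543.8, 86.9, 91.4]
tcp_rot: [180.0, 0.0, -176.7]
ft_force: [2.2, 4.1, -1.2]
finger_gap: 49.4
```

>>> step_arm(plan=[{"grip":5,"tx":0,"ty":-0.3,"tz":0,"ax":0,"ay":0,"az":0},{"grip":5,"tx":0,"ty":-0.2,"tz":0,"ax":0,"ay":0,"az":0},{"grip":5,"tx":0,"ty":0,"tz":0,"ax":0,"ay":0,"az":0}])

```text
time: 6.8
tool_pos: [543.8, 86.2, 91.3]
tcp_rot: [179.6, 0.0, -176.6]
ft_force: [2.7, 25.1, -2.9]
finger_gap: 50.0
```

Yellow stop reached (25 N, no motion). I'll centre on the knob, rise, then re-measure the bar.

>>> step_arm(plan=[{"grip":5,"tx":0,"ty":0.8,"tz":0,"ax":0,"ay":0,"az":0},{"grip":5,"tx":0,"ty":0.6,"tz":0,"ax":0,"ay":0,"az":0},{"grip":5,"tx":0,"ty":0,"tz":-1.5,"ax":0,"ay":0,"az":0},{"grip":5,"tx":0,"ty":0,"tz":-3,"ax":0,"ay":0,"az":0},{"grip":5,"tx":0,"ty":0,"tz":-4,"ax":0,"ay":0,"az":0},{"grip":6.5,"tx":1,"ty":0,"tz":-4,"ax":0,"ay":0,"az":0},{"grip":6.5,"tx":2,"ty":0,"tz":-3,"ax":0,"ay":0,"az":0},{"grip":6.5,"tx":2,"ty":0,"tz":-2,"ax":0,"ay":0,"az":0}])

```text
time: 7.47
tool_pos: [493.7, 92.4, 270.6]
tcp_rot: [-179.9, 0.2, -176.7]
ft_force: [0.8, 0.2, 0.2]
finger_gap: 64.8
```

>>> step_arm(plan=[{"grip":6.5,"tx":0,"ty":0,"tz":0,"ax":0,"ay":0,"az":0},{"grip":6.5,"tx":0,"ty":0,"tz":0,"ax":0,"ay":0,"az":0},{"grip":6.5,"tx":0,"ty":0,"tz":0,"ax":0,"ay":0,"az":0}])

```text
time: 7.72
tool_pos: [493.0, 92.7, 265.6]
tcp_rot: [-180.0, -0.0, -176.7]
ft_force: [-0.1, 0.4, -0.3]
finger_gap: 65.1
```

```bash
python3 -c "
from h import *
s=sense();im=snapshot('wrist');cv2.imwrite('pics/w4.png',im[:,:,::-1])
np.save('w4.npy',np.r_[s['tool_pos'],s['tcp_rot']])
a=snapshot('top');cv2.imwrite('pics/t4.png',a[:,:,::-1]);cv2.imwrite('pics/zt4.png',cv2.resize(a[185:265,130:280,::-1],None,fx=5,fy=5,interpolation=cv2.INTER_CUBIC))
a=snapshot('scene');cv2.imwrite('pics/s4.png',a[:,:,::-1]);cv2.imwrite('pics/zs4.png',cv2.resize(a[190:300,270:440,::-1],None,fx=4.7,fy=4.7,interpolation=cv2.INTER_CUBIC))
togo([534.6,207.7,90],183.5)"
```

```text
t 7.8667 tcp [492.7  92.8 264.4] [-180.    -0.2 -176.7] F [ 1.1 -1.3 -0.9] gap 64.9
shift cm [-4.9  11.23 17.42] turn [-0.  -0.2 -0.2]
```

View pics/w4.png

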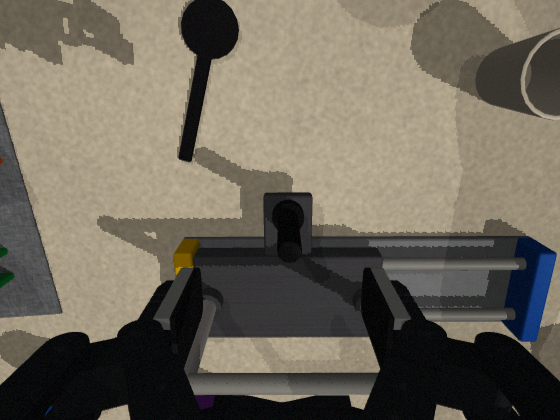

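View pics/zt4.png

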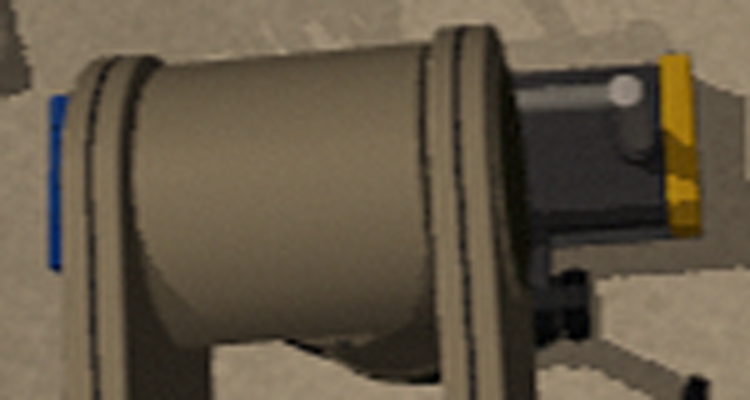

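View pics/zs4.png

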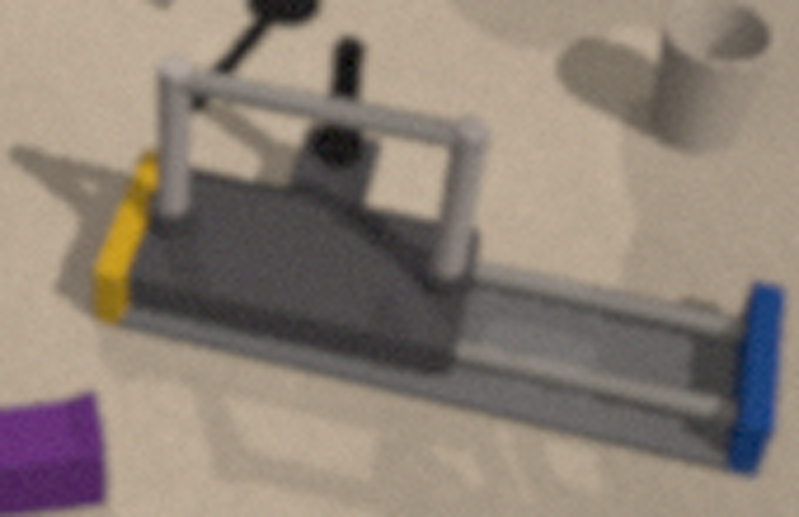

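The carriage sits against the yellow stop. Next I'm turning to the pad-grasp yaw (~95°).

>>> step_arm(plan=[{"grip":7,"tx":0,"ty":0,"tz":0,"ax":0,"ay":0,"az":7},{"grip":7,"tx":0,"ty":0,"tz":0,"ax":0,"ay":0,"az":7},{"grip":7,"tx":0,"ty":0,"tz":0,"ax":0,"ay":0,"az":7},{"grip":7,"tx":0,"ty":0,"tz":0,"ax":0,"ay":0,"az":7},{"grip":7,"tx":0,"ty":0,"tz":0,"ax":0,"ay":0,"az":7},{"grip":7,"tx":0,"ty":0,"tz":0,"ax":0,"ay":0,"az":7},{"grip":7,"tx":0,"ty":0,"tz":0,"ax":0,"ay":0,"az":7},{"grip":7,"tx":0,"ty":0,"tz":0,"ax":0,"ay":0,"az":7}])

```text
time: 8.53
tool_pos: [492.9, 93.0, 264.7]
tcp_rot: [-179.9, -0.1, 127.0]
ft_force: [-0.0, -0.1, -0.6]
finger_gap: 70.4
```

>>> step_arm(plan=[{"grip":7,"tx":0,"ty":0,"tz":0,"ax":0,"ay":0,"az":7},{"grip":7,"tx":0,"ty":0,"tz":0,"ax":0,"ay":0,"az":7},{"grip":7,"tx":0,"ty":0,"tz":0,"ax":0,"ay":0,"az":7},{"grip":7,"tx":0,"ty":0,"tz":0,"ax":0,"ay":0,"az":7},{"grip":7,"tx":0,"ty":0,"tz":0,"ax":0,"ay":0,"az":4.3}])

```text
time: 8.95
tool_pos: [492.9, 93.0, 264.7]
tcp_rot: [-179.8, 0.0, 94.6]
ft_force: [-0.3, -0.4, -0.8]
finger_gap: 69.7
```

```bash
python3 -c "
from h import *
togo([633,-260,230],95)"
```

```text
t 8.95 tcp [492.9  93.  264.7] [-179.8    0.    94.6] F [-0.3 -0.4 -0.8] gap 69.7
shift cm [-36.31  11.13   3.44] turn [-0.2  0.  -0.4]
```

>>> step_arm(plan=[{"grip":7,"tx":-2,"ty":0.6,"tz":0.3,"ax":0,"ay":0,"az":0},{"grip":7,"tx":-3,"ty":0.9,"tz":0.3,"ax":0,"ay":0,"az":0},{"grip":7,"tx":-3.2,"ty":1,"tz":0.3,"ax":0,"ay":0,"az":0},{"grip":7,"tx":-3.2,"ty":1,"tz":0.3,"ax":0,"ay":0,"az":0},{"grip":7,"tx":-3.2,"ty":1,"tz":0.3,"ax":0,"ay":0,"az":0},{"grip":7,"tx":-3.2,"ty":1,"tz":0.3,"ax":0,"ay":0,"az":0},{"grip":7,"tx":-3.2,"ty":1,"tz":0.3,"ax":0,"ay":0,"az":0},{"grip":7,"tx":-3.2,"ty":1,"tz":0.3,"ax":0,"ay":0,"az":0}])

```text
time: 9.62
tool_pos: [589.1, -143.1, 240.2]
tcp_rot: [-179.8, -0.1, 95.0]
ft_force: [-0.2, 0.2, 0.4]
finger_gap: 70.0
```

>>> step_arm(plan=[{"grip":7,"tx":-3.2,"ty":1,"tz":0.3,"ax":0,"ay":0,"az":0},{"grip":7,"tx":-3.2,"ty":1,"tz":0.3,"ax":0,"ay":0,"az":0},{"grip":7,"tx":-3,"ty":0.9,"tz":0.2,"ax":0,"ay":0,"az":0},{"grip":7,"tx":-2,"ty":0.6,"tz":0.2,"ax":0,"ay":0,"az":0},{"grip":7,"tx":-0.7,"ty":0.2,"tz":0,"ax":0,"ay":0,"az":0},{"grip":7,"tx":0,"ty":0,"tz":0,"ax":0,"ay":0,"az":0},{"grip":7,"tx":0,"ty":0,"tz":0,"ax":0,"ay":0,"az":0}])

```text
time: 10.2
tool_pos: [636.1, -258.2, 230.8]
tcp_rot: [-179.9, -0.1, 95.0]
ft_force: [-0.5, -0.9, -0.5]
finger_gap: 70.0
```

```bash
python3 -c "
from h import *
s=sense();im=snapshot('wrist');cv2.imwrite('pics/w5.png',im[:,:,::-1])
np.save('w5.npy',np.r_[s['tool_pos'],s['tcp_rot']])
a=snapshot('top');cv2.imwrite('pics/t5.png',a[:,:,::-1]);cv2.imwrite('pics/zt5.png',cv2.resize(a[185:265,130:280,::-1],None,fx=5,fy=5,interpolation=cv2.INTER_CUBIC))
togo([633,-260,230],95)"
```

```text
t 10.3 tcp [ 636.4 -257.3  231.9] [-180.    -0.    95.1] F [0.  0.1 0.6] gap 69.9
shift cm [-0.24 -0.36  0.19] turn [-0.  -0.   0.1]
```

View pics/w5.png

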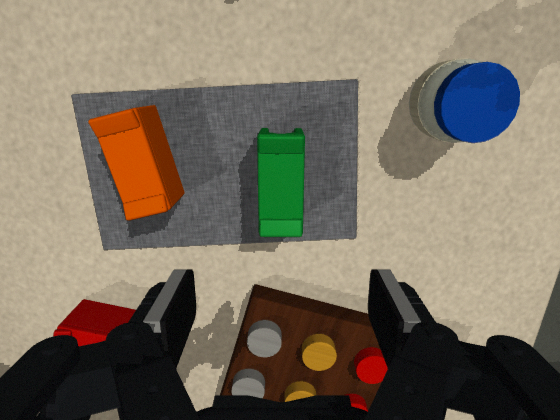

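View pics/zt5.png

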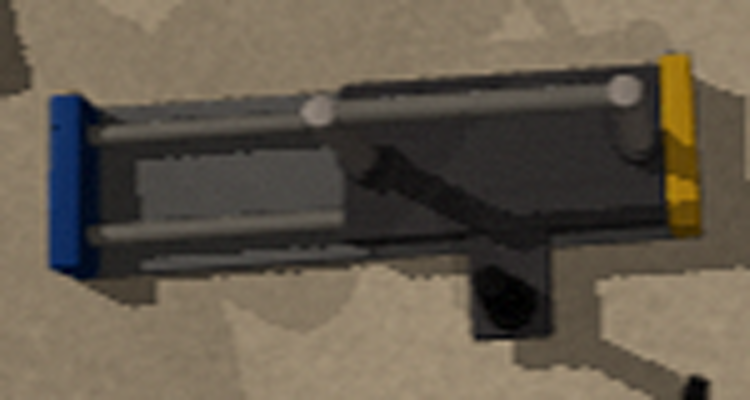

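```bash
python3 - <<'E'
from h import *
v=np.load('w5.npy');s=dict(tool_pos=v[:3],tcp_rot=v[3:]);c=cam('wrist',s)
im=cv2.imread('pics/w5.png')[:,:,::-1].copy()
m,l,B=blob(im,(45,80,40),(75,255,255));print(B[0])
k=np.argmax(np.bincount(l[l>0]));M=(l==k)
pts=[]
for r in range(160,214):
    cs=np.where(M[r])[0];a=plane(c,(cs.min()-.5,r),57);b=plane(c,(cs.max()+.5,r),57);pts.append((a+b)/2);w=np.linalg.norm(a-b)
    if r%15==0:print(r,cs.min(),cs.max(),a.round(1),b.round(1),w.round(1))
pts=np.array(pts)
p=np.polyfit(pts[:,1],pts[:,0],1);print('dx/dy',p[0],'yaw',-np.degrees(np.arctan(p[0])))
for col in(270,281,292):
    rs=np.where(M[:,col])[0];print(col,rs.min(),rs.max(),plane(c,(col,rs.min()-.5),66).round(1),plane(c,(col,rs.max()+.5),66).round(1))
z=cv2.resize(im[115:250,240:320,::-1],None,fx=4.4,fy=4.4,interpolation=cv2.INTER_CUBIC);cv2.imwrite('pics/zw5.png',z)
t=cam('top');sc=cam('scene')
zt=lambda x,y:((x+.5)/5-.5+130,(y+.5)/5-.5+185)
zs=lambda x,y:((x+.5)/4.7-.5+270,(y+.5)/4.7-.5+190)
for n,a,b,zz in(('postL',zt(318,109),zs(472,130),180),('postR',zt(625,89),zs(176,70),180),('knob',zt(484,281),zs(348,44),135)):
    print(n,plane(t,a,zz).round(1),plane(sc,b,zz).round(1),*tri(t,a,sc,b))
v=np.load('w4.npy');s=dict(tool_pos=v[:3],tcp_rot=v[3:]);c=cam('wrist',s)
im4=cv2.imread('pics/w4.png')
print('knob w',plane(c,(289,249),135))
cv2.imwrite('pics/zw4.png',cv2.resize(im4[230:400,170:400],None,fx=3.4,fy=3.4,interpolation=cv2.INTER_CUBIC))
E
```

```text
(array([ 257,  128,   48,  109, 4898], dtype=int32), array([280.40220498, 182.84973459]))
165 257 304 [ 613.5 -247.    57. ] [ 653.9 -243.5   57. ] 40.6
180 258 303 [ 615.2 -259.9   57. ] [ 654.4 -256.5   57. ] 39.4
195 258 303 [ 616.1 -273.2   57. ] [ 655.8 -269.8   57. ] 39.9
210 258 303 [ 617.  -286.9   57. ] [ 657.3 -283.4   57. ] 40.4
dx/dy -0.08445061122793854 yaw 4.827209609895328
270 133 236 [ 623.  -217.8   66. ] [ 629.9 -307.2   66. ]
281 133 236 [ 631.7 -217.1   66. ] [ 639.4 -306.4   66. ]
292 132 236 [ 640.4 -215.5   66. ] [ 649.  -305.6   66. ]
postL [631.1 192.6 180. ] [633.6 189.8 180. ] [631.78101383 191.2308888  178.85714607] 2.38875918012156
postR [641.3  22.4 180. ] [644.5  20.8 180. ] [642.15952374  21.314736   178.01665153] 1.7987220838190527
knob [541.  104.6 135. ] [540.6  97.  135. ] [541.5766756  100.84716375 137.10137731] 5.080013343042764
knob w [537.60696585 100.91905193 135.        ]
```

View pics/zw5.png

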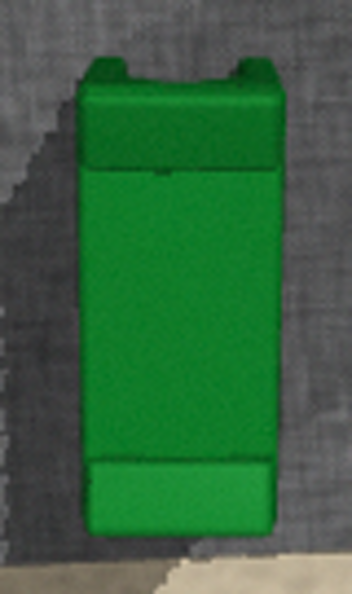

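View pics/zw4.png

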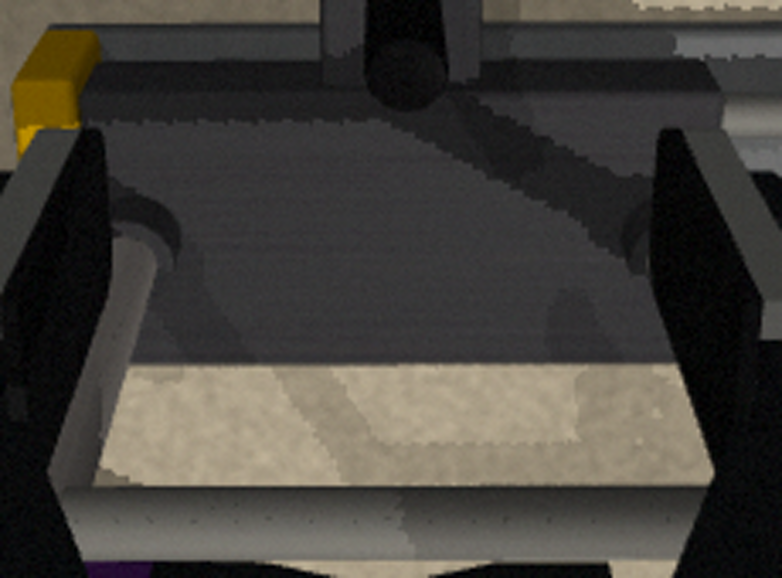

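```bash
python3 - <<'E'
from h import *
v=np.load('w4.npy');s=dict(tool_pos=v[:3],tcp_rot=v[3:]);c=cam('wrist',s)
for z in (170,):
  for col in(240,281,330): print(plane(c,(col,372.9),z).round(1),plane(c,(col,394.7),z).round(1),plane(c,(col,383.6),z).round(1))
togo([635.1,-261.8,14],94.8)
E
```

```text
[627.4  68.3 170. ] [648.3  68.8 170. ] [637.5  68.5 170. ]
[625.6  99.7 170. ] [646.4 100.8 170. ] [635.7 100.2 170. ]
[623.4 137.2 170. ] [644.2 139.2 170. ] [633.5 138.1 170. ]
t 10.3 tcp [ 636.4 -257.3  231.9] [-180.    -0.    95.1] F [0.  0.1 0.6] gap 69.9
shift cm [-0.45 -0.16 21.79] turn [-0.  -0.   0.3]
```

>>> step_arm(plan=[{"grip":7,"tx":-0.3,"ty":-0.1,"tz":1,"ax":0,"ay":0,"az":0.3},{"grip":7,"tx":-0.15,"ty":-0.06,"tz":2.5,"ax":0,"ay":0,"az":0},{"grip":7,"tx":0,"ty":0,"tz":3,"ax":0,"ay":0,"az":0},{"grip":7,"tx":0,"ty":0,"tz":3,"ax":0,"ay":0,"az":0},{"grip":7,"tx":0,"ty":0,"tz":3,"ax":0,"ay":0,"az":0},{"grip":7,"tx":0,"ty":0,"tz":1.5,"ax":0,"ay":0,"az":0},{"grip":7,"tx":0,"ty":0,"tz":0.5,"ax":0,"ay":0,"az":0},{"grip":7,"tx":0,"ty":0,"tz":0,"ax":0,"ay":0,"az":0}])

```text
time: 10.97
tool_pos: [634.4, -262.3, 85.8]
tcp_rot: [-179.9, -0.1, 94.8]
ft_force: [-0.7, -0.6, 0.0]
finger_gap: 70.3
```

```bash
python3 -c "
from h import *
s=sense();im=snapshot('wrist');cv2.imwrite('pics/w6.png',im[:,:,::-1])
togo([635.1,-261.8,14],94.8)"
```

```text
t 11.0167 tcp [ 635.6 -263.1   88. ] [180.    0.   94.7] F [-0.3 -0.3 -0.2] gap 69.9
shift cm [ 0.13 -0.04  7.4 ] turn [ 0.   0.  -0.1]
```

View pics/w6.png

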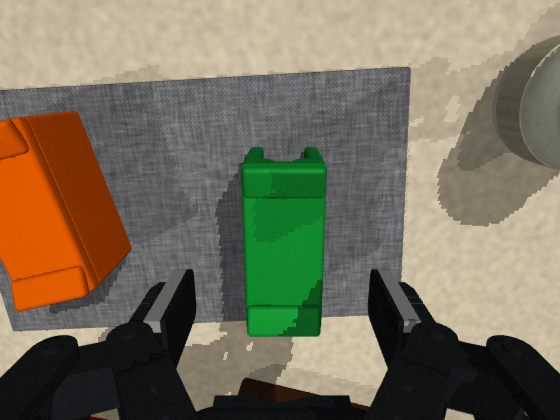

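>>> step_arm(plan=[{"grip":7,"tx":0.1,"ty":0,"tz":1.2,"ax":0,"ay":0,"az":0},{"grip":7,"tx":0,"ty":0,"tz":1.8,"ax":0,"ay":0,"az":0},{"grip":7,"tx":0,"ty":0,"tz":1.8,"ax":0,"ay":0,"az":0},{"grip":7,"tx":0,"ty":0,"tz":1.5,"ax":0,"ay":0,"az":0},{"grip":7,"tx":0,"ty":0,"tz":0.8,"ax":0,"ay":0,"az":0},{"grip":7,"tx":0,"ty":0,"tz":0.2,"ax":0,"ay":0,"az":0},{"grip":7,"tx":0,"ty":0,"tz":0,"ax":0,"ay":0,"az":0}])

```text
time: 11.6
tool_pos: [635.2, -262.3, 14.1]
tcp_rot: [-180.0, -0.0, 94.7]
ft_force: [-0.6, -0.4, -0.1]
finger_gap: 70.1
```

>>> step_arm(newtons=30, plan=[{"grip":5,"tx":0,"ty":0,"tz":0,"ax":0,"ay":0,"az":0},{"grip":4.5,"tx":0,"ty":0,"tz":0,"ax":0,"ay":0,"az":0},{"grip":3.5,"tx":0,"ty":0,"tz":0,"ax":0,"ay":0,"az":0},{"grip":3,"tx":0,"ty":0,"tz":0,"ax":0,"ay":0,"az":0},{"grip":3,"tx":0,"ty":0,"tz":0,"ax":0,"ay":0,"az":0}])

```text
time: 12.02
tool_pos: [636.3, -262.8, 15.9]
tcp_rot: [179.9, 0.1, 94.7]
ft_force: [-0.3, 1.1, 5.9]
finger_gap: 39.6
```

```bash
python3 -c "
from h import *
s=sense();im=snapshot('wrist');cv2.imwrite('pics/w7.png',im[:,:,::-1])
togo([635.1,-261.8,14],94.8)"
```

```text
t 12.0667 tcp [ 636.2 -262.8   15.9] [1.799e+02 1.000e-01 9.470e+01] F [-0.2 -0.1  6.8] gap 39.7
shift cm [ 0.11 -0.11  0.19] turn [ 0.1  0.1 -0.1]
```

View pics/w7.png

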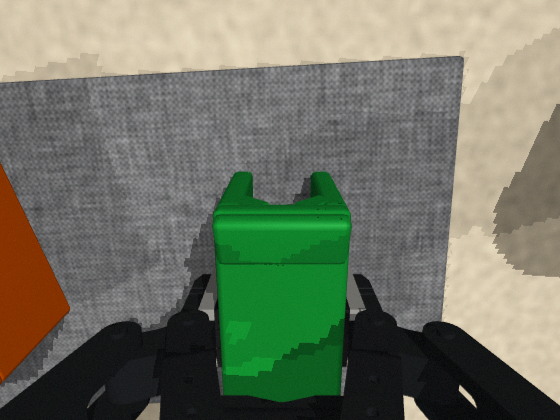

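Gripped at 39.7 mm; the pad sits square between the fingers. Lifting.

>>> step_arm(plan=[{"grip":3,"tx":0,"ty":0,"tz":-0.5,"ax":0,"ay":0,"az":0},{"grip":3,"tx":0,"ty":0,"tz":-1.5,"ax":0,"ay":0,"az":0},{"grip":3,"tx":0,"ty":0,"tz":-2.5,"ax":0,"ay":0,"az":0},{"grip":3,"tx":0,"ty":0,"tz":-3,"ax":0,"ay":0,"az":0},{"grip":3,"tx":0,"ty":0,"tz":-3,"ax":0,"ay":0,"az":0},{"grip":3,"tx":0,"ty":0,"tz":-3,"ax":0,"ay":0,"az":0},{"grip":3,"tx":0,"ty":0,"tz":-3,"ax":0,"ay":0,"az":0},{"grip":3,"tx":0,"ty":0,"tz":-3,"ax":0,"ay":0,"az":0}])

```text
time: 12.73
tool_pos: [634.8, -262.1, 211.8]
tcp_rot: [180.0, 0.0, 94.7]
ft_force: [0.3, -0.1, -1.1]
finger_gap: 39.3
```

>>> step_arm(plan=[{"grip":3,"tx":0,"ty":0,"tz":-2,"ax":0,"ay":0,"az":0},{"grip":3,"tx":0,"ty":0,"tz":-1,"ax":0,"ay":0,"az":0},{"grip":3,"tx":0,"ty":0,"tz":0,"ax":0,"ay":0,"az":-1.2}])

```text
time: 12.98
tool_pos: [636.5, -262.9, 243.8]
tcp_rot: [179.7, 0.2, 95.9]
ft_force: [0.3, -0.4, -0.9]
finger_gap: 39.5
```

```bash
python3 -c "
from h import *
togo([636,105,235],93.6)"
```

```text
t 12.9833 tcp [ 636.5 -262.9  243.8] [179.7   0.2  95.9] F [ 0.3 -0.4 -0.9] gap 39.5
shift cm [36.6   3.75  0.78] turn [0.3 0.2 2.3]
```

>>> step_arm(plan=[{"grip":3,"tx":0,"ty":0,"tz":0,"ax":0,"ay":0,"az":2.4},{"grip":3,"tx":1.5,"ty":0.1,"tz":0,"ax":0,"ay":0,"az":0},{"grip":3,"tx":2.8,"ty":0.17,"tz":0,"ax":0,"ay":0,"az":0},{"grip":3,"tx":2.8,"ty":0.17,"tz":0,"ax":0,"ay":0,"az":0},{"grip":3,"tx":2.8,"ty":0.17,"tz":0,"ax":0,"ay":0,"az":0},{"grip":3,"tx":2.8,"ty":0.17,"tz":0,"ax":0,"ay":0,"az":0},{"grip":3,"tx":2.8,"ty":0.17,"tz":0,"ax":0,"ay":0,"az":0},{"grip":3,"tx":2.8,"ty":0.17,"tz":0,"ax":0,"ay":0,"az":0}])

```text
time: 13.65
tool_pos: [633.8, -76.6, 236.9]
tcp_rot: [-179.8, -0.1, 93.6]
ft_force: [0.7, 0.4, -1.9]
finger_gap: 39.7
```

>>> step_arm(plan=[{"grip":3,"tx":2.8,"ty":0.17,"tz":0,"ax":0,"ay":0,"az":0},{"grip":3,"tx":2.8,"ty":0.17,"tz":0,"ax":0,"ay":0,"az":0},{"grip":3,"tx":2.8,"ty":0.17,"tz":0,"ax":0,"ay":0,"az":0},{"grip":3,"tx":2.8,"ty":0.17,"tz":0,"ax":0,"ay":0,"az":0},{"grip":3,"tx":2.8,"ty":0.17,"tz":0,"ax":0,"ay":0,"az":0},{"grip":3,"tx":2.5,"ty":0.15,"tz":0,"ax":0,"ay":0,"az":0},{"grip":3,"tx":1.5,"ty":0.1,"tz":0,"ax":0,"ay":0,"az":0},{"grip":3,"tx":0.4,"ty":0,"tz":0,"ax":0,"ay":0,"az":0}])

```text
time: 14.32
tool_pos: [633.5, 108.5, 237.5]
tcp_rot: [-179.8, -0.0, 93.8]
ft_force: [0.3, -0.1, -2.0]
finger_gap: 39.6
```

>>> step_arm(plan=[{"grip":3,"tx":0,"ty":0,"tz":0,"ax":0,"ay":0,"az":0},{"grip":3,"tx":0,"ty":0,"tz":0,"ax":0,"ay":0,"az":0},{"grip":3,"tx":0,"ty":0,"tz":0,"ax":0,"ay":0,"az":0}])

```text
time: 14.57
tool_pos: [634.8, 104.0, 238.9]
tcp_rot: [-180.0, 0.0, 93.5]
ft_force: [0.4, -1.0, -1.2]
finger_gap: 39.5
```

```bash
python3 -c "
from h import *
s=sense();im=snapshot('wrist');cv2.imwrite('pics/w8.png',im[:,:,::-1])
np.save('w8.npy',np.r_[s['tool_pos'],s['tcp_rot']])
a=snapshot('scene');cv2.imwrite('pics/s8.png',a[:,:,::-1]);cv2.imwrite('pics/zs8.png',cv2.resize(a[150:280,260:430,::-1],None,fx=4.5,fy=4.5,interpolation=cv2.INTER_CUBIC))
togo([636,106,235],93.5)"
```

```text
t 14.6667 tcp [634.9 103.9 239.2] [-180.     0.    93.4] F [-0.1 -0.2 -2.6] gap 39.7
shift cm [0.2  0.12 0.42] turn [-0.   0.  -0.1]
```

View pics/w8.png

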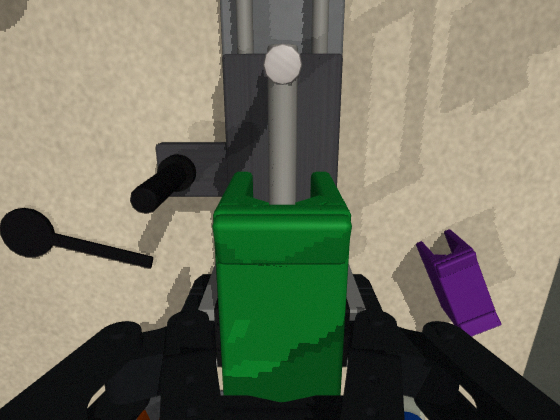

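View pics/zs8.png

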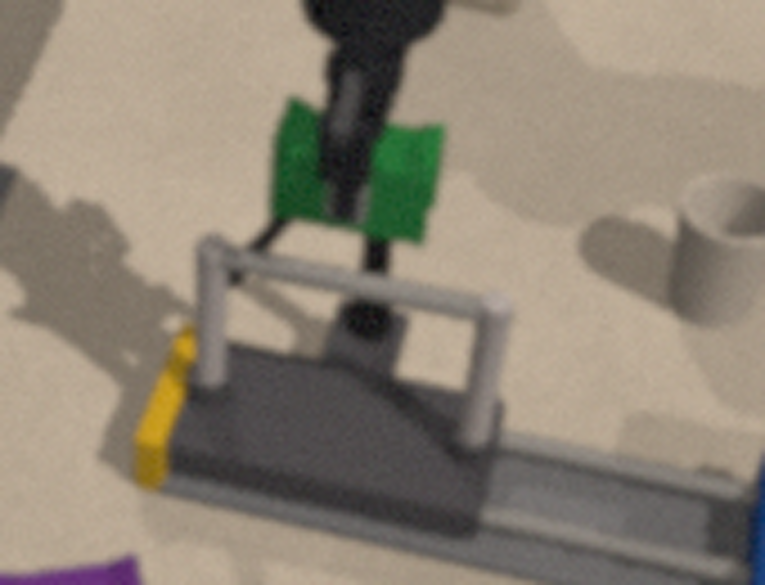

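```bash
python3 - <<'E'
from h import *
v=np.load('w8.npy');s=dict(tool_pos=v[:3],tcp_rot=v[3:]);c=cam('wrist',s)
g=cv2.cvtColor(cv2.imread('pics/w8.png'),cv2.COLOR_BGR2GRAY).astype(float)
for r in(100,125,150,170):
    d=np.gradient(cv2.GaussianBlur(g,(3,3),0)[r]);a=262+np.argmax(d[262:280]);b=286+np.argmin(d[286:306]);
    p=plane(c,((a+b)/2,r),170);print(r,a,b,p.round(1))
p=plane(c,(282.5,63.5),180);print('postL',p)
T=R.from_euler('xyz',v[3:],degrees=True)
print('tool-frame of post',T.inv().apply(p-v[:3]))
# slot of pad: lower skirt ends inner edges at col? mid col at z foot
print('pad skirt midcol 281.5',T.inv().apply(plane(c,(281.5,175),v[2]+14.6)-v[:3]))
E
```

```text
100 268 296 [630.8 173.6 170. ]
125 269 296 [631.8 160.4 170. ]
150 270 295 [632.7 146.8 170. ]
170 270 295 [633.3 135.4 170. ]
postL [629.94500661 191.38074191 180.        ]
tool-frame of post [87.56552275  0.50110795 58.85559892]
pad skirt midcol 281.5 [ 4.80012497e+01 -3.51451351e-02 -1.46263406e+01]
```

Wrist view: the bar (cols 270–295) is centred on the slot (≈281.5) and parallel to it. The offset is about 0.5 mm across and 2.5 mm along. Lowering.

>>> step_arm(plan=[{"grip":3,"tx":0.25,"ty":0.05,"tz":0.5,"ax":0,"ay":0,"az":0},{"grip":3,"tx":0,"ty":0,"tz":1.2,"ax":0,"ay":0,"az":0},{"grip":3,"tx":0,"ty":0,"tz":1.2,"ax":0,"ay":0,"az":0},{"grip":3,"tx":0,"ty":0,"tz":0.8,"ax":0,"ay":0,"az":0},{"grip":3,"tx":0,"ty":0,"tz":0.3,"ax":0,"ay":0,"az":0},{"grip":3,"tx":0,"ty":0,"tz":0,"ax":0,"ay":0,"az":0}])

```text
time: 15.17
tool_pos: [634.0, 107.8, 196.9]
tcp_rot: [-179.8, 0.0, 93.5]
ft_force: [1.2, -0.3, -1.9]
finger_gap: 39.9
```

```bash
python3 -c "
from h import *
s=sense();im=snapshot('wrist');cv2.imwrite('pics/w9.png',im[:,:,::-1])
togo([635.2,106.4,145],93.5)"
```

```text
t 15.2167 tcp [634.6 107.8 198.2] [-179.9    0.    93.5] F [-0.  -0.1 -1.3] gap 40.0
shift cm [-0.15  0.06  5.32] turn [-0.1  0.   0. ]
```

View pics/w9.png

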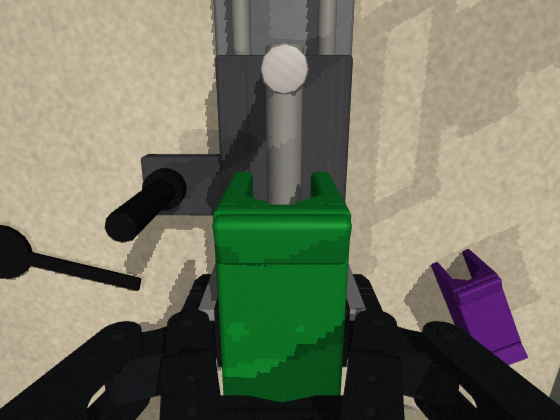

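>>> step_arm(plan=[{"grip":3,"tx":0,"ty":0.06,"tz":0.4,"ax":0,"ay":0,"az":0},{"grip":3,"tx":0,"ty":0,"tz":0.8,"ax":0,"ay":0,"az":0},{"grip":3,"tx":0,"ty":0,"tz":0.8,"ax":0,"ay":0,"az":0},{"grip":3,"tx":0,"ty":0,"tz":0.8,"ax":0,"ay":0,"az":0},{"grip":3,"tx":0,"ty":0,"tz":0.8,"ax":0,"ay":0,"az":0},{"grip":3,"tx":0,"ty":0,"tz":0.6,"ax":0,"ay":0,"az":0},{"grip":3,"tx":0,"ty":0,"tz":0.3,"ax":0,"ay":0,"az":0},{"grip":3,"tx":0,"ty":0,"tz":0,"ax":0,"ay":0,"az":0}])

```text
time: 15.88
tool_pos: [635.0, 107.9, 152.8]
tcp_rot: [-179.9, 0.0, 93.5]
ft_force: [-0.8, -0.3, -1.7]
finger_gap: 39.6
```

```bash
python3 -c "
from h import *
togo([635.2,106.4,145],93.5)"
```

```text
t 15.8833 tcp [635.  107.9 152.8] [-179.9    0.    93.5] F [-0.8 -0.3 -1.7] gap 39.6
shift cm [-0.15  0.01  0.78] turn [-0.1  0.   0. ]
```

No contact so far, so the bar is inside the slot. Next I'm creeping the last 8 mm until it touches.

>>> step_arm(plan=[{"grip":3,"tx":0,"ty":0,"tz":0.3,"ax":0,"ay":0,"az":0},{"grip":3,"tx":0,"ty":0,"tz":0.2,"ax":0,"ay":0,"az":0},{"grip":3,"tx":0,"ty":0,"tz":0.1,"ax":0,"ay":0,"az":0},{"grip":3,"tx":0,"ty":0,"tz":0,"ax":0,"ay":0,"az":0}])

```text
time: 16.22
tool_pos: [635.7, 107.9, 148.2]
tcp_rot: [-180.0, 0.0, 93.5]
ft_force: [0.1, 0.5, -1.3]
finger_gap: 39.5
```

>>> step_arm(plan=[{"grip":3,"tx":0,"ty":0,"tz":0.1,"ax":0,"ay":0,"az":0},{"grip":3,"tx":0,"ty":0,"tz":0.1,"ax":0,"ay":0,"az":0},{"grip":3,"tx":0,"ty":0,"tz":0,"ax":0,"ay":0,"az":0}])

```text
time: 16.47
tool_pos: [635.7, 108.0, 146.2]
tcp_rot: [-180.0, -0.0, 93.5]
ft_force: [-0.9, 0.1, -1.2]
finger_gap: 39.7
```

>>> step_arm(plan=[{"grip":3,"tx":0,"ty":0,"tz":0.1,"ax":0,"ay":0,"az":0},{"grip":3,"tx":0,"ty":0,"tz":0.1,"ax":0,"ay":0,"az":0},{"grip":3,"tx":0,"ty":0,"tz":0,"ax":0,"ay":0,"az":0}])

```text
time: 16.72
tool_pos: [635.8, 108.0, 145.1]
tcp_rot: [180.0, 0.0, 93.5]
ft_force: [-3.3, -0.0, 3.1]
finger_gap: 39.7
```

>>> step_arm(plan=[{"grip":3,"tx":0,"ty":-0.05,"tz":0.08,"ax":0,"ay":0,"az":0},{"grip":3,"tx":0,"ty":0,"tz":0,"ax":0,"ay":0,"az":0},{"grip":3,"tx":0,"ty":0,"tz":0,"ax":0,"ay":0,"az":0}])

```text
time: 16.97
tool_pos: [635.8, 108.0, 144.9]
tcp_rot: [179.9, -0.0, 93.5]
ft_force: [-3.9, -0.3, 6.7]
finger_gap: 39.6
```

```bash
python3 -c "
from h import *
s=sense();im=snapshot('wrist');cv2.imwrite('pics/w10.png',im[:,:,::-1])
a=snapshot('scene');cv2.imwrite('pics/zs10.png',cv2.resize(a[150:280,260:430,::-1],None,fx=4.5,fy=4.5,interpolation=cv2.INTER_CUBIC))
togo([635.2,106.4,145],93.5)"
```

```text
t 17.0667 tcp [635.8 107.9 145. ] [179.9   0.   93.5] F [-3.3 -0.5  6.4] gap 39.6
shift cm [-0.15 -0.07 -0.  ] turn [0.1 0.  0. ]
```

View pics/zs10.png

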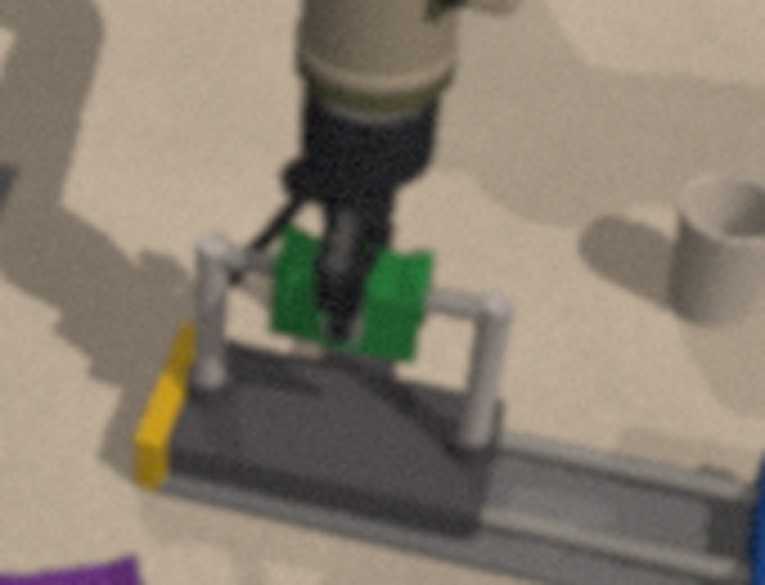

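View pics/w10.png

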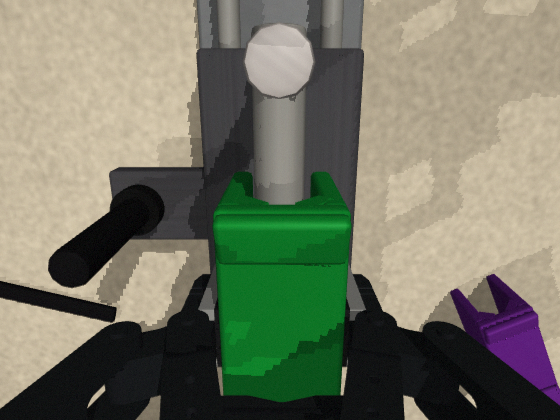

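The pad is astride the bar, centred, with light contact of about 6 N. Releasing.

>>> step_arm(plan=[{"grip":4.2,"tx":0,"ty":0,"tz":0,"ax":0,"ay":0,"az":0},{"grip":4.6,"tx":0,"ty":0,"tz":0,"ax":0,"ay":0,"az":0},{"grip":5.2,"tx":0,"ty":0,"tz":0,"ax":0,"ay":0,"az":0},{"grip":6,"tx":0,"ty":0,"tz":0,"ax":0,"ay":0,"az":0},{"grip":7,"tx":0,"ty":0,"tz":0,"ax":0,"ay":0,"az":0},{"grip":7,"tx":0,"ty":0,"tz":0,"ax":0,"ay":0,"az":0}])

```text
time: 17.57
tool_pos: [635.2, 107.9, 143.3]
tcp_rot: [-180.0, 0.0, 93.5]
ft_force: [-0.4, -0.1, -0.0]
finger_gap: 70.1
```

>>> step_arm(plan=[{"grip":7,"tx":0,"ty":0,"tz":-1,"ax":0,"ay":0,"az":0},{"grip":7,"tx":0,"ty":0,"tz":-2,"ax":0,"ay":0,"az":0},{"grip":7,"tx":0,"ty":0,"tz":-2.5,"ax":0,"ay":0,"az":0},{"grip":7,"tx":0,"ty":0,"tz":-2.5,"ax":0,"ay":0,"az":0},{"grip":7,"tx":0,"ty":0,"tz":-2,"ax":0,"ay":0,"az":0},{"grip":7,"tx":0,"ty":0,"tz":-1,"ax":0,"ay":0,"az":0},{"grip":7,"tx":0,"ty":0,"tz":0,"ax":0,"ay":0,"az":0}])

```text
time: 18.15
tool_pos: [636.9, 108.1, 257.7]
tcp_rot: [179.7, -0.0, 93.5]
ft_force: [0.3, 0.2, 1.4]
finger_gap: 70.2
```

```bash
python3 -c "
from h import *
s=sense();im=snapshot('wrist');cv2.imwrite('pics/w11.png',im[:,:,::-1])
np.save('w11.npy',np.r_[s['tool_pos'],s['tcp_rot']])
a=snapshot('scene');cv2.imwrite('pics/s11.png',a[:,:,::-1]);cv2.imwrite('pics/zs11.png',cv2.resize(a[150:280,260:430,::-1],None,fx=4.5,fy=4.5,interpolation=cv2.INTER_CUBIC))
togo([635.2,106.4,145],93.5)"
```

```text
t 18.25 tcp [635.2 107.9 253.1] [-180.     0.    93.5] F [ 0.8 -0.5 -0.8] gap 69.7
shift cm [-1.500e-01 -1.000e-02  1.081e+01] turn [-0.  0.  0.]
```

View pics/zs11.png

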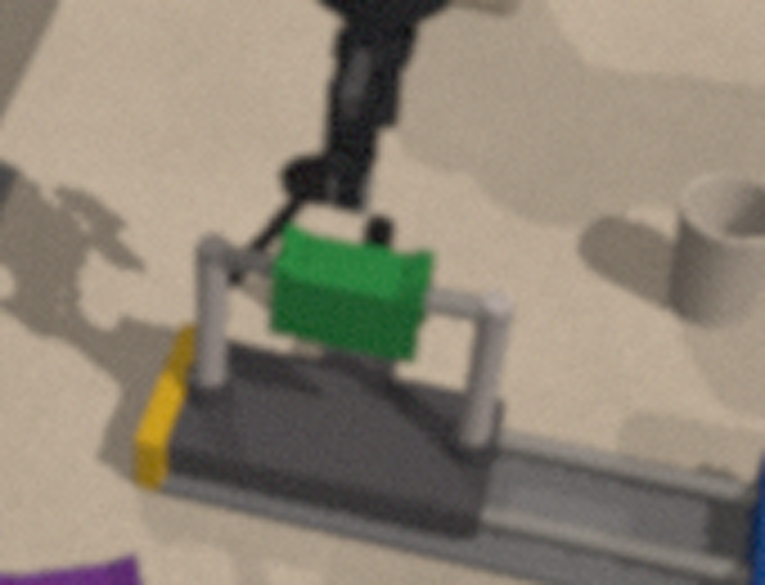

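View pics/w11.png

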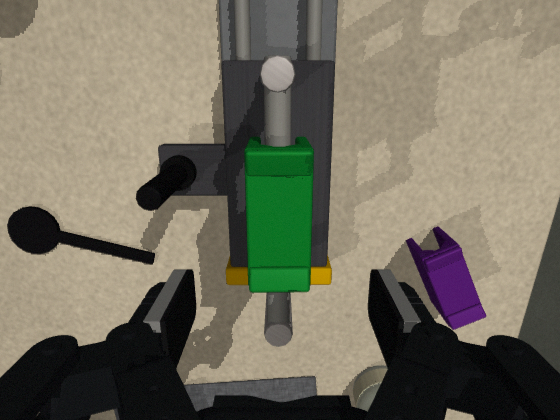

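The pad hangs upright on the bar (cols 246–313, centred on the posts at col 278). The carriage is against the yellow stop and the gripper is clear. Handing in.

```bash
python3 -c "
from h import *
t=sense();print(t['time'],t['ft_force'].round(1));print(hand_in())"
```

```text
18.25 [ 0.8 -0.5 -0.8]
the job is handed in; nothing more can be done
None
```

The carriage is back at the yellow end stop, the green pad is hanging on the crossbar, and I handed the job in at 18.25 s. The hand-in gives no verdict.

- **Carriage:** I straddled the knob and pushed it to the blue stop, where it gave 16–22 N with no further motion. Then I pushed it back to the yellow stop, where it gave 25 N with no motion. The push was about 0.1 m/s or less. I felt no sticky spots: force read 4–5 N at each check along the way.
- **Green pad:** I gripped it across its width and lowered it until it touched the bar at about 6 N, still held. I then let go and rose clear.
- **Last checks:** The scene and wrist pictures show the pad astride the bar, upright, parallel to it and near its middle. The carriage is against the yellow stop and the gripper is about 90 mm clear.
- **Disagreements:** The fixed cameras and the wrist camera differed by about 2 mm on the bar's position. While seating, a sideways force of about 3 N showed the pad was slightly off-centre, and it went when I let go.
- **Other objects:** I didn't re-measure the orange pad, tub, cup or eye cover at the end. The arm kept clear of them, and I felt no contact with them.

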